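# Unlock the medicine lockbox and put the key in the kidney dish

### The arm

A 6-joint arm with a two-finger parallel gripper is mounted at the origin on a cart in front of the work surface, level with it; the furniture and walls round the work are solid. World frame = base frame: x ahead of the robot, y to its left, z up, the work surface at z = 0. Lengths are in m, angles in rad, forces in N, time in s.
With the tool pointing down it reaches from about 0.3 to 0.875 m from the base axis. Payload 4.2 kg.
Tool frame: the origin (TCP) lies at the very end of the fingers, on their centre line; the grasp point (between the pads) lies 19 mm behind it; z points along the fingers, y is the line along which they close (so a half turn about z gives the same grasp; the last joint's range is limited). The gripper opens to 85 mm and grips with 20 to 120 N. Pads are 22 mm wide; open, the fingers measure 114 mm over their backs; the gripper's body (76 mm by 85 mm) begins 54 mm behind the grasp point. The pads swing forward as they close: fully open they stand 13 mm farther back than shut.
Start: joints at [-0.02, 0.32, 1.565, -0, 1.257, -0.02], TCP at [0.575, 0, 0.231] pointing down, gripper open.
Joint ranges: [-3.11, 3.11], [-0.84, 2.01], [0.21, 2.61], [-1.34, 4.49], [0.05, 2.63], [-2.56, 2.56]. Speed limits (rad/s): [2.57, 2.57, 3.14, 3.14, 3.14, 3.14].

### API

Orientations are given as [roll, pitch, yaw] about the fixed x, y, z axes, in that order (R = Rz(yaw) Ry(pitch) Rx(roll)).
In Python, from station import r gives the robot as it stands.
- The arm moves only by the shell command python3 -m creep 'ROWS' [FORCE]. ROWS is JSON, a list of rows, each a list of 7 numbers: the shift along the tool's x, y, z in cm, then the turn, a rotation vector about the tool's x, y, z in degrees, then the opening, from 0 (shut) to 1 (fully open). In form: [[x, y, z, wx, wy, wz, hand], ...]. A call has 1 to 8 rows; each row shifts and turns the commanded pose from where the row before left it, along the tool's axes as they then stand; what a row does not reach is not made up. A row lasts 1/8 s, in which the tool goes at most 62.5 mm and 10.7 degrees, less where a joint would pass 70% of its speed; a pose out of reach is approached as far as the arm can. A call with a gripper value outside its range is refused whole. The fingers move at their own pace and stop on an object; FORCE is the grip in N (left out, the last holds). Time passes only in rows, so rows that do not move let the fingers close. It gives the time, the measured TCP pose, the force, the opening and the grip force at its end, in the units of the state.
- r.observe(): the state, without advancing time (a new reading comes with each control period).
- r.grab_frame(name): name is "scene" or "side" or "wrist"; returns a dict with "frame" (420x560x3 uint8, blue, green, red), "camera_matrix" (3x3 intrinsics, pixels), "R" (3x3) and "t" (3): a world point X has camera coordinates R X + t. Camera axes: x right, y down, z forward; pixel columns grow to the right and rows downward; lengths in m; the calibration is good to about 2 mm. A picture is of the moment at which its call begins. There is no depth.
- r.job_done(): hands the job in; it is judged then, once.
Trained networks look in the newest picture that a camera, given by its name, has taken for a name from the list of things; names that differ only in an ending like _2 or _b are one class to them, and where a whole thing is asked for, a point or a joint stands for the part that bears it (a point fixed in the world has none). Each returns a list of dicts, best first, with "conf" (0 to 1); they miss things now and then, are a little off and sometimes report something else, mostly with a low value. They report only what shows in the picture. A call takes as long as a camera call.
- r.regions_of(camera, name): "mask" (420x560 bool, what is visible of it) and "box" ([left, top, right, bottom] in pixels, round what is visible of it).
The state is a dict: "time_s": time; "joints": joint angles; "joint_vel": joint speeds; "joint_efforts": joint torques, N m; "position": TCP position; "tcp_rot": TCP orientation; "ft_force": force on the tool from outside, world axes, zero at the start; "moment": the same for the moment, N m; "width": finger opening in m; "grip_force": force on a finger pad.
Only numpy, scipy, OpenCV 4.12 (cv2) and the standard library are available. Lean on these libraries where they do the work, as an engineer would, in place of code of your own. Each camera call takes 0.05 s, during which the arm holds its last target. There are 200 camera calls.

### The job

Take the key out of its stand, push it fully into the lock of the medicine lockbox and turn it clockwise to its stop, so that the sprung lid pops up. Turn the key back home, pull it out, and put it in the kidney dish beside the lockbox, with the lid still ajar. Leave the dish and the things around where they are.

Things in the scene. Friction and masses are not known exactly. Their poses are not given: they have to be found in the camera images.
- key_head (a point): Centre of the key's flat black plastic head, the place to grip: 30 mm wide (x of this point), 9 mm thick (y), 34 mm high (z, pointing away from the blade). The key starts upright, blade down, in its stand; it is 70 mm long in all, its tip 53 mm below this point, 45 g. It is the same after half a turn about z and works either way round. Below the head is a steel neck, 7 mm in diameter, 10 mm long.
- key_collar (a point): Centre of the underside of the key's steel collar (16 mm in diameter, 4 mm thick), 31 mm below key_head on the key's axis; same axes. Below it: stem 4.5 mm in diameter, 8 mm long, then a flat blade 14 mm wide (x), 4 mm thick (y), 14 mm long, its last 4 mm narrowed to 9 x 2.5 mm with a round nose 3.8 mm in diameter at the tip. In the stand the collar rests on the stand's top.
- key_stand: Fixed grey plastic key stand: foot 64 x 64 x 5 mm, block 44 x 44 mm, top at 30 mm, with a 16 x 6 mm slot (long side along x) in which the key stands. Origin at the centre of the underside.
- lockbox: Fixed grey metal medicine lockbox, 180 mm deep (x), 160 mm wide (y), 90 mm high; +x is its back. Origin on the worktop straight below the keyway: the front face is 40 mm in front of it, the back 140 mm behind. The front 80 mm of the top is a fixed deck with a steel lock plate (44 x 44 mm, flush); the lid covers the rest.
- lock_mouth (a point): Centre of the keyway's mouth in the top of the lock plate, 90 mm above the worktop; z up, x to the back of the box. Slot 16 mm long (x), 6 mm wide (y), 3 mm chamfer, in a 5 mm plate over the lock barrel. The key is fully in when its collar rests on the plate; it can turn only within 3 mm of that. Once turned, the plate holds the blade until the key is turned back home.
- lock_barrel (a joint): Turn of the lock barrel under the plate: 0 = home (slots in line; the key can go in and out); grows clockwise seen from above up to the stop at 1.2 rad. Friction about 0.04 N m, no spring: it stays where it is left. The key has about 0.15 rad of play each way in the barrel, so turn it some 0.2 rad farther than wanted, both to the stop and back.
- lid (a joint): Opening angle of the lid about its hinge on the back edge: 0 = shut and latched. When the barrel is close to its stop the latch lets go and a spring raises the lid to 0.35 rad (front edge 34 mm up), where it stays.
- lid_front (a point): Middle of the lid's front upper edge, 41 mm behind lock_mouth; the lid is 99 x 160 x 4 mm.
- dish: Stainless kidney dish standing on the worktop, rim 240 mm long (along y of this body), 110 mm wide (x), 48 mm high, open at the top; flat floor about 170 x 58 mm, 2 mm thick. Origin at the centre of the underside. The side towards -x is the one that curves inward.
- amber_bottle: Small amber screw-cap bottle, 38 mm in diameter, 76 mm high; bystander. Origin at the centre of its underside.
- carton: Tall folding carton, 40 x 46 x 122 mm; bystander. Origin at the centre of its underside.
- ointment_pot: Round white ointment pot, 54 mm in diameter, 47 mm high; bystander. Origin at the centre of its underside.
- pouch: Sealed syringe pouch lying flat, 28 x 105 x 11 mm; bystander. Origin at the centre of its underside.

How it is judged:
On the way, in this order (a step that is already met when the one before it is completed fails the run):
1. the key is pushed fully into the lock, its collar on the plate (distance between key_collar and lock_mouth below 0.004 m and angle between the z axis of key_head and the z axis of lock_mouth, either way round below 0.15 rad and value of joint lock_barrel below 0.3 rad), for 0.1 s.
2. the key, in the lock, is turned clockwise to its stop (distance between key_collar and lock_mouth below 0.006 m and value of joint lock_barrel above 1.12 rad), for 0.1 s.
3. the key, still in the lock, is turned back home (distance between key_collar and lock_mouth below 0.008 m and value of joint lock_barrel below 0.2 rad), for 0.1 s.
At the end, for the whole second after the job is handed in: The key is inside the kidney dish (it may lean on the wall): head and collar within the outline of the rim (55 mm in x, 115 mm in y) and lower than 68 mm over the dish's underside; the dish stands level. The lock barrel is back home (within 0.2 rad) and the lid stands ajar (more than 0.2 rad) (x of key_head in the frame of dish between -0.055 and 0.055 m and y of key_head in the frame of dish between -0.115 and 0.115 m and z of each of key_head, key_collar in the frame of dish below 0.068 m and x of key_collar in the frame of dish between -0.055 and 0.055 m and y of key_collar in the frame of dish between -0.115 and 0.115 m and value of joint lock_barrel below 0.2 rad and value of joint lid above 0.2 rad and distance of key_head from where it was at the start of the episode above 0.1 m and angle between dish's own z axis and vertical below 0.1 rad); the robot touches nothing.
It fails at once if the amber bottle is pushed more than 30 mm away or knocked over (distance of amber_bottle from where it was at the start of the episode above 0.03 m or angle between amber_bottle's own z axis and vertical above 0.5 rad).
It fails at once if the carton is pushed more than 30 mm away or knocked over (distance of carton from where it was at the start of the episode above 0.03 m or angle between carton's own z axis and vertical above 0.5 rad).
It fails at once if the ointment pot is pushed more than 30 mm away or knocked over (distance of ointment_pot from where it was at the start of the episode above 0.03 m or angle between ointment_pot's own z axis and vertical above 0.5 rad).
It fails at once if the syringe pouch is pushed more than 30 mm away (distance of pouch from where it was at the start of the episode above 0.03 m).
It fails at once if the dish is pushed more than 40 mm from its place (distance of dish from where it was at the start of the episode above 0.04 m).
It also fails if it takes over 56 s, if anything falls off the work surface, if the arm or the gripper's body presses on something with over 40 N, if the wrist force passes 120 N, or if a joint passes its speed limit or range.

## Working session

There is one attempt and no reset: what is moved stays moved. The work goes in short steps, Python scripts to look and compute and a shell command to move; the robot and the scene stay as the last step left them, time stands still between calls to the robot, and variables do not carry over. Pictures are saved under pics/ and viewed, at most 10 in all, crops included, and the job is handed in when it is done.

```bash
mkdir -p pics; ls; cat > h.py <<'E'
import numpy as np, cv2
from station import r
def grab(c): return r.grab_frame(c)
def px2plane(f,u,v,z):
    K=np.array(f["camera_matrix"]);R=np.array(f["R"]);t=np.array(f["t"])
    d=R.T@np.linalg.solve(K,[u,v,1.]);o=-R.T@t
    return o+d*(z-o[2])/d[2]
def proj(f,X):
    p=np.array(f["camera_matrix"])@(np.array(f["R"])@np.array(X,float)+np.array(f["t"]));return p[:2]/p[2]
def tri(fs,ps):
    A=[];b=[]
    for f,p in zip(fs,ps):
        R=np.array(f["R"]);o=-R.T@np.array(f["t"]);d=R.T@np.linalg.solve(np.array(f["camera_matrix"]),[p[0],p[1],1.]);d/=np.linalg.norm(d)
        M=np.eye(3)-np.outer(d,d);A.append(M);b.append(M@o)
    return np.linalg.lstsq(np.vstack(A),np.hstack(b),rcond=None)[0]
E
python3 - <<'E'
from h import *
s=r.observe();print({k:np.round(v,3).tolist() for k,v in s.items()})
for c in["scene","side","wrist"]:
    f=grab(c);cv2.imwrite(f"pics/{c}0.png",f["frame"])
    R=np.array(f["R"]);print(c,np.round(-R.T@f["t"],3),np.round(R[2],2))
    for n in["key_head","key_stand","lockbox","dish","amber_bottle","carton","ointment_pot","pouch"]:
        for d in r.regions_of(c,n)[:2]:
            m=d["mask"];ys,xs=np.nonzero(m)
            print(c,n,round(d["conf"],2),np.round(d["box"]).tolist(),round(xs.mean(),1),round(ys.mean(),1),len(xs))
E
```

```text
pics
{'time_s': 0.0, 'joints': [-0.02, 0.32, 1.566, -0.0, 1.257, -0.02], 'joint_vel': [0.002, -0.001, 0.003, -0.0, -0.001, 0.002], 'joint_efforts': [0.001, -41.553, -23.416, -0.0, 0.008, 0.0], 'position': [0.575, -0.0, 0.23], 'tcp_rot': [-3.14, -0.0, 1.571], 'ft_force': [0.458, -0.326, 0.669], 'moment': [-0.004, -0.037, -0.003], 'grip_force': 0.0, 'width': 0.085}
scene [-0.34  -0.549  0.774] [ 0.72  0.44 -0.54]
scene key_head 0.51 [166.0, 195.0, 175.0, 213.0] 171.5 203.8 142
scene key_stand 0.91 [156.0, 209.0, 186.0, 232.0] 173.6 220.3 462
scene key_stand 0.59 [357.0, 244.0, 416.0, 322.0] 384.9 281.6 3290
scene lockbox 0.76 [242.0, 191.0, 345.0, 272.0] 293.4 230.4 5509
scene amber_bottle 0.63 [174.0, 245.0, 193.0, 278.0] 182.2 262.0 452
scene amber_bottle 0.53 [167.0, 194.0, 177.0, 214.0] 171.5 204.8 156
scene carton 0.84 [382.0, 187.0, 407.0, 236.0] 393.0 210.7 1008
scene ointment_pot 0.56 [239.0, 169.0, 261.0, 193.0] 248.6 182.7 369
side [0.138 0.809 0.558] [ 0.43 -0.77 -0.47]
side key_head 0.53 [230.0, 284.0, 241.0, 314.0] 235.6 298.6 296
side key_stand 0.9 [211.0, 304.0, 260.0, 3
[... 333 characters left out ...]
.0 757
side ointment_pot 0.96 [149.0, 238.0, 178.0, 269.0] 164.1 252.6 740
side ointment_pot 0.35 [243.0, 182.0, 311.0, 217.0] 276.3 197.7 1232
side pouch 0.46 [202.0, 217.0, 229.0, 235.0] 214.6 227.9 231
wrist [0.574 0.076 0.373] [-0.   -0.3  -0.95]
wrist key_head 0.15 [262.0, 134.0, 399.0, 315.0] 327.1 222.7 18169
wrist lockbox 0.62 [181.0, 115.0, 402.0, 313.0] 283.2 213.6 34975
wrist dish 0.82 [183.0, 356.0, 313.0, 394.0] 242.7 369.1 2473
wrist amber_bottle 0.87 [4.0, 1.0, 81.0, 53.0] 38.6 26.8 3267
wrist carton 0.81 [402.0, 351.0, 482.0, 420.0] 471.2 411.0 387
wrist ointment_pot 0.65 [216.0, 212.0, 240.0, 221.0] 227.1 217.3 94
wrist pouch 0.92 [424.0, 83.0, 455.0, 181.0] 440.9 131.4 2487
```

```bash
python3 - <<'E'
import cv2,numpy as np
a=cv2.imread("pics/scene0.png")[150:350,130:430];b=cv2.imread("pics/side0.png")[130:350,130:430]
w=cv2.imread("pics/wrist0.png")
a=cv2.resize(a,None,fx=1.333,fy=1.333,interpolation=3)[:270,:400];b=cv2.resize(b,None,fx=1.333,fy=1.333,interpolation=3)[:,:400]
h=max(len(a),len(b));o=np.zeros((h,800,3),np.uint8);o[:len(a),:400]=a;o[:len(b),400:400+b.shape[1]]=b
cv2.imwrite("pics/ab0.png",o)
E
```

```text
(no output)
```

View pics/ab0.png

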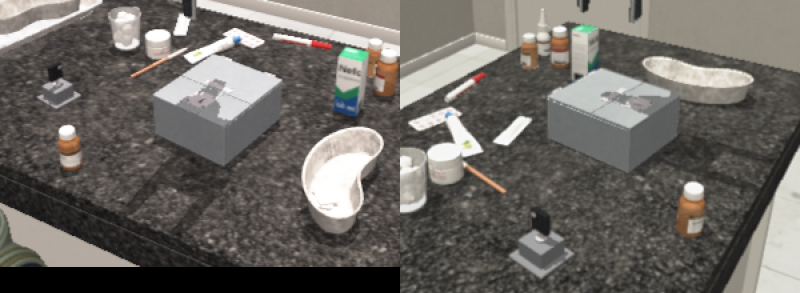

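View pics/wrist0.png

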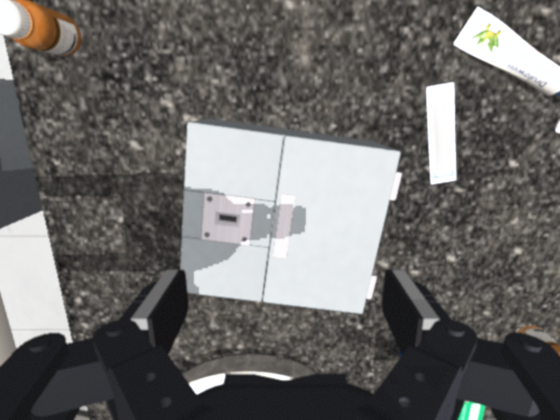

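The pictures show the key upright in its stand (scene ≈(171,204), side ≈(236,299)), the lockbox in the middle with its keyway at wrist (228,217), the bottle on the near left, and the carton behind the box on the right. The dish is on the right at scene ≈(387,283); the network labels it key_stand there.

```bash
python3 - <<'E'
from h import *
fs={c:grab(c) for c in["scene","side","wrist"]};s,d,w=fs["scene"],fs["side"],fs["wrist"]
np.set_printoptions(precision=4,suppress=True)
print("keyhead",tri([s,d],[(171.5,203.8),(235.6,298.6)]))
P=[px2plane(w,*p,.09) for p in[(228,217),(189,123),(182,294),(399,150),(364,312)]];print("mouth,corners",np.array(P))
print("pouch",[px2plane(w,*p,.011)[:2] for p in[(427,84),(454,84),(456,181),(431,184)]])
for n in["amber_bottle","carton","ointment_pot"]:
  for c in["side","scene"]:
    b=r.regions_of(c,n)[0]["box"];print(n,c,px2plane(fs[c],(b[0]+b[2])/2,b[3]-3,0)[:2])
m=[x for x in r.regions_of("scene","key_stand") if x["box"][0]>300]
m=m[0]["mask"] if m else None
if m is not None:
  c=cv2.findContours(m.astype(np.uint8),0,1)[0];c=max(c,key=len)[:,0]
  q=np.array([px2plane(s,*p,.048)[:2] for p in c]);print("dish scene rim",cv2.minAreaRect(q.astype(np.float32)),q.min(0),q.max(0))
m=r.regions_of("side","dish")[0]["mask"];c=max(cv2.findContours(m.astype(np.uint8),0,1)[0],key=len)[:,0]
q=np.array([px2plane(d,*p,.048)[:2] for p in c]);print("dish side",q.min(0),q.max(0))
E
```

```text
keyhead [0.5051 0.3031 0.0554]
mouth,corners [[ 0.5238 -0.0192  0.09  ]
 [ 0.496   0.062   0.09  ]
 [ 0.4757 -0.0971  0.09  ]
 [ 0.6702  0.0401  0.09  ]
 [ 0.6519 -0.1171  0.09  ]]
pouch [array([0.7186, 0.0965]), array([0.746 , 0.0965]), array([ 0.7632, -0.0038]), array([ 0.7361, -0.0072])]
amber_bottle side [0.3434 0.16  ]
amber_bottle scene [0.347  0.1406]
carton side [ 0.7506 -0.2255]Traceback (most recent call last):
  File "<stdin>", line 9, in <module>
IndexError: list index out of range
```

```bash
python3 -m creep '[[4,-1,0,0,0,0,1],[4,-1,0,0,0,0,1],[4,-1,0,0,0,0,1],[4,-1,0,0,0,0,1],[4,-1,0,0,0,0,1],[4,-1,0,0,0,0,1],[4,-1,0,0,0,0,1],[2,0,0,0,0,0,1]]'; python3 -m creep '[[0,0,0,0,0,0,1]]'
python3 - <<'E'
from h import *
np.set_printoptions(precision=4,suppress=True)
f=grab("wrist");cv2.imwrite("pics/w1.png",f["frame"]);print(r.observe()["position"])
for n in["key_head","key_stand","dish"]:
  for d in r.regions_of("wrist",n)[:2]:
    ys,xs=np.nonzero(d["mask"]);print(n,d["conf"],d["box"],xs.mean(),ys.mean(),cv2.minAreaRect(np.c_[xs,ys].astype(np.float32)))
print(proj(f,[.505,.303,.03]),proj(f,[.505,.303,.078]))
E
```

```text
time_s: 2.7
position: [0.5044, 0.3017, 0.2313]
tcp_rot: [3.142, -0.0, 1.573]
ft_force: [0.1, -0.2, 0.7]
width: 0.0852
grip_force: 0.0
time_s: 2.82
position: [0.5052, 0.3007, 0.2311]
tcp_rot: [3.141, 0.001, 1.573]
ft_force: [0.6, -0.8, 1.3]
width: 0.0854
grip_force: 0.0
[0.5053 0.2996 0.2311]
key_head 0.79 [267.7, 170.7, 299.9, 195.6] 282.44162436548226 185.12351945854485 ((283.0400085449219, 183.2799835205078), (33.2726936340332, 22.539567947387695), 10.30484676361084)
key_head 0.33 [466.1, 217.5, 538.9, 279.8] 500.17226092463585 247.62381253958202 ((499.4230651855469, 247.61538696289062), (71.83367156982422, 52.69651794433594), 33.690067291259766)
key_stand 0.93 [248.5, 142.4, 317.8, 205.4] 282.8051849027831 170.4738848646588 ((282.7854919433594, 173.47055053710938), (58.07604217529297, 56.60685348510742), 11.633633613586426)
dish 0.4 [273.9, 350.7, 390.0, 394.5] 329.9146976371646 368.6147376852223 ((331.4428405761719, 371.7189025878906), (116.8531494140625, 29.592071533203125), 7.523819446563721)
[285.1135 179.1131] [285.1746 190.2581]
```

View pics/w1.png

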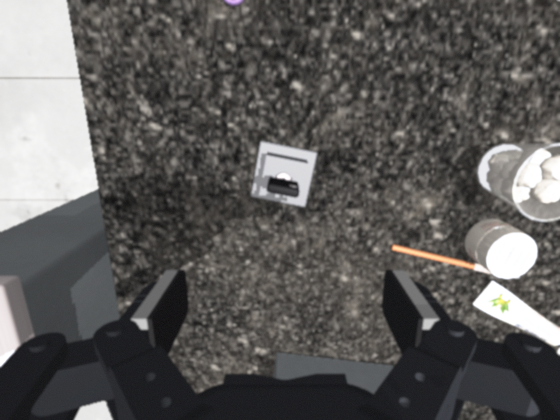

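The wrist view shows the stand foot corners at about (260,140), (317,150), (304,207) and (250,196), with the black key head at about (283,187), yawed roughly -10°.

```bash
python3 - <<'E'
from h import *
np.set_printoptions(precision=4,suppress=True)
f=grab("wrist");g=cv2.cvtColor(f["frame"],6);o=r.observe();print(o["position"],o["joints"])
m=r.regions_of("wrist","key_stand")[0]["mask"]; k=r.regions_of("wrist","key_head")[0]["mask"]
u=((m|k)*255).astype(np.uint8);u=cv2.morphologyEx(u,3,np.ones((9,9)))
c=max(cv2.findContours(u,0,1)[0],key=len)[:,0]
q=np.array([px2plane(f,*p,.005)[:2] for p in c]).astype(np.float32)*1000;print("foot",cv2.minAreaRect(q))
print("corners",[px2plane(f,*p,.005)[:2] for p in[(260,140),(317,150),(304,207),(250,196)]])
b=(g<45)&(cv2.dilate(k.astype(np.uint8),np.ones((5,5)))>0);ys,xs=np.nonzero(b)
print("head dark",cv2.minAreaRect(np.c_[xs,ys].astype(np.float32)),xs.min(),xs.max(),ys.min(),ys.max(), px2plane(f,283.5,186.5,.07))
s,d=grab("scene"),grab("side")
p=[]
for c in["scene","side"]:
  x=r.regions_of(c,"key_head")[0]; B=x["box"];ys,xs=np.nonzero(x["mask"]);p.append((xs.mean(),ys.mean()))
ys,xs=np.nonzero(k);print(tri([s,d,f],p+[(xs.mean(),ys.mean())]),tri([s,d],p))
E
```

```text
[0.5054 0.2987 0.2314] [ 0.5145  0.3387  1.5359 -0.0004  1.2671  0.5162]
foot ((502.2398986816406, 303.59283447265625), (65.3960189819336, 64.79590606689453), 78.3982925415039)
corners [array([0.4781, 0.3387]), array([0.54  , 0.3279]), array([0.5268, 0.263 ]), array([0.4652, 0.2761])]
head dark ((281.8378601074219, 180.9729766845703), (25.975040435791016, 6.247161388397217), 9.462322235107422) 269 295 176 185 [0.5036 0.3026 0.07  ]
[0.5036 0.3025 0.056 ] [0.5049 0.3024 0.0555]
```

```bash
python3 -m creep '[[0.4,-0.2,1,0,0,-9.9,1],[0,0,1.6,0,0,-9.9,1],[0,0,1.6,0,0,-9.9,1],[0,0,1.6,0,0,-9.9,1],[0,0,1.6,0,0,-9.9,1],[0,0,1.6,0,0,-9.9,1],[0,0,1.6,0,0,-9.9,1],[0,0,1.4,0,0,-9.9,1]]'; python3 -m creep '[[0,0,0,0,0,0,1]]'
python3 - <<'E'
from h import *
np.set_printoptions(precision=4,suppress=True)
f=grab("wrist");cv2.imwrite("pics/w2.png",f["frame"]);o=r.observe();print(o["position"],o["tcp_rot"],o["joints"])
for n in["key_head","key_stand"]:
  for d in r.regions_of("wrist",n)[:1]:
    ys,xs=np.nonzero(d["mask"]);print(n,d["conf"],d["box"],xs.mean(),ys.mean(),cv2.minAreaRect(np.c_[xs,ys].astype(np.float32)))
print(proj(f,[.503,.3025,.078]),proj(f,[.503,.3025,.03]))
E
```

```text
time_s: 4.38
position: [0.503, 0.3039, 0.1108]
tcp_rot: [-3.141, -0.0, 2.959]
ft_force: [0.1, 0.1, 0.6]
width: 0.0856
grip_force: 0.0
time_s: 4.5
position: [0.5024, 0.3036, 0.1104]
tcp_rot: [-3.14, -0.002, 2.951]
ft_force: [-0.4, -0.2, 0.8]
width: 0.0856
grip_force: 0.0
[0.503  0.3039 0.1112] [-3.1412 -0.0004  2.9502] [ 0.524   0.4375  1.7052 -0.0001  0.9995 -0.8554]
key_head 0.71 [272.9, 205.0, 294.6, 266.1] 283.4382775119617 237.39904306220095 ((283.5, 238.0), (62.0, 21.0), 90.0)
key_stand 0.98 [238.4, 167.8, 325.8, 249.4] 283.9274914089347 204.92594501718213 ((283.5, 208.5), (81.0, 83.0), 90.0)
[283.831 248.891] [284.1508 221.0886]
```

View pics/w2.png

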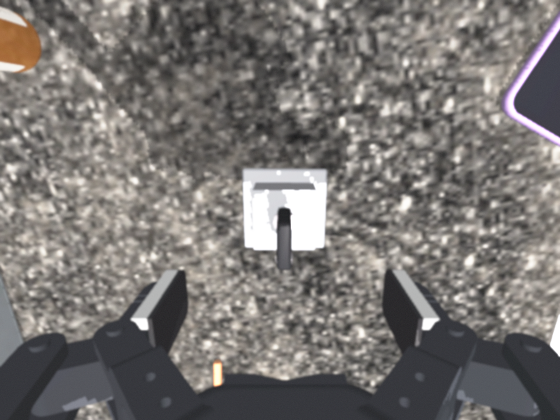

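The key is centred between the fingers at column 284. The head spans rows 205–267, which puts it about 2 mm nearer the robot than I estimated. Descend and grip.

```bash
python3 -m creep '[[0.1,-0.1,2,0,0,0,0.6],[0.1,0,2,0,0,0,0.6],[0,0,1.8,0,0,0,0.6],[0,0,1.0,0,0,0,0.6],[0,0,0,0,0,0,0.3],[0,0,0,0,0,0,0]]' 60; python3 -m creep '[[0,0,0,0,0,0,0],[0,0,0,0,0,0,0],[0,0,0,0,0,0,0],[0,0,0,0,0,0,0]]'
```

```text
time_s: 5.4
position: [0.5015, 0.3037, 0.0442]
tcp_rot: [3.141, 0.001, 2.953]
ft_force: [0.9, 0.3, 0.5]
width: 0.0155
grip_force: 0.0
time_s: 5.9
position: [0.5015, 0.3038, 0.0443]
tcp_rot: [3.14, 0.002, 2.953]
ft_force: [-0.6, 0.2, 5.6]
width: 0.0086
grip_force: 59.0
```

```bash
python3 -m creep '[[0,0,-1,0,0,0,0],[0,0,-3,0,0,0,0],[0,0,-4,0,0,-1.8,0],[0,0,-4.6,0,0,-1.8,0]]'; python3 -m creep '[[-0.7,-3.5,0,0,0,0,0],[-0.8,-4,0,0,0,0,0],[-0.8,-4,0,0,0,0,0],[-0.8,-4.3,0,0,0,0,0],[-0.8,-4,0,0,0,0,0],[-0.8,-4,0,0,0,0,0],[-0.8,-4,0,0,0,0,0],[-0.8,-4,0,0,0,0,0]]'; python3 -m creep '[[0,0,0,0,0,0,0],[0,0,0,0,0,0,0]]'
python3 - <<'E'
from h import *
np.set_printoptions(precision=4,suppress=True)
f=grab("wrist");cv2.imwrite("pics/w3.png",f["frame"]);o=r.observe();print(o["position"],o["tcp_rot"],o["joints"],o["width"])
for c in["scene","side","wrist"]:
  g=grab(c);cv2.imwrite(f"pics/{c}3.png",g["frame"])
  for n in ["lockbox","key_head"]:
   for d in r.regions_of(c,n)[:1]:print(c,n,d["conf"],d["box"])
  print(proj(g,[.5238,-.0195,.09]),proj(g,o["position"]+[0,0,-.036]))
E
```

```text
time_s: 6.4
position: [0.5001, 0.303, 0.1701]
tcp_rot: [-3.14, -0.002, 3.017]
ft_force: [-0.4, 0.4, -0.6]
width: 0.0084
grip_force: 59.2
time_s: 7.4
position: [0.5231, -0.0213, 0.1695]
tcp_rot: [-3.142, -0.0, 3.016]
ft_force: [0.3, 1.0, -0.9]
width: 0.0082
grip_force: 59.2
time_s: 7.65
position: [0.5232, -0.0196, 0.1693]
tcp_rot: [3.141, -0.001, 3.015]
ft_force: [0.6, 0.9, -0.3]
width: 0.0084
grip_force: 59.2
[ 0.5232 -0.0192  0.1693] [ 3.1411 -0.0005  3.0164] [-0.0589  0.2887  1.7764  0.0005  1.0769 -1.5048] 0.00832333040947552
scene lockbox 0.9 [241.4, 192.7, 343.7, 273.6]
scene key_head 0.66 [274.2, 187.7, 283.1, 205.6]
[279.3263 223.551 ] [278.6932 208.1196]
side lockbox 0.72 [241.8, 181.5, 341.5, 258.7]
[307.7243 206.6999] [308.9217 189.8689]
wrist lockbox 0.88 [165.1, 144.7, 401.9, 378.5]
wrist key_head 0.98 [275.3, 236.0, 296.0, 347.0]
[285.0737 220.7813] [285.5245 244.5283]
```

View pics/w3.png

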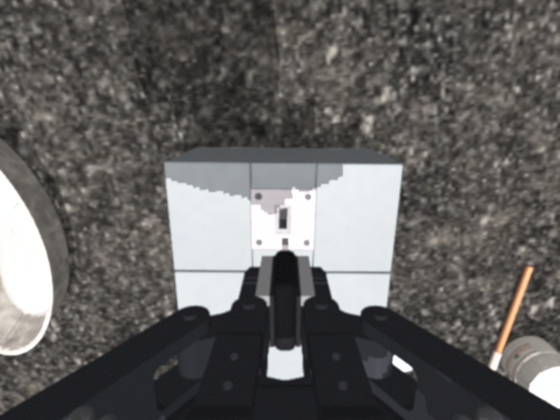

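```bash
python3 - <<'E'
import cv2,numpy as np
a=cv2.imread("pics/wrist3.png")[180:270,230:340];a=cv2.resize(a,None,fx=4,fy=4,interpolation=2)
s=cv2.imread("pics/scene3.png")[175:245,250:310];s=cv2.resize(s,None,fx=5,fy=5,interpolation=2)
o=np.zeros((360,740,3),np.uint8);o[:360,:440]=a;o[:350,440:740]=s;cv2.imwrite("pics/c3.png",o)
E
```

```text
(no output)
```

View pics/c3.png

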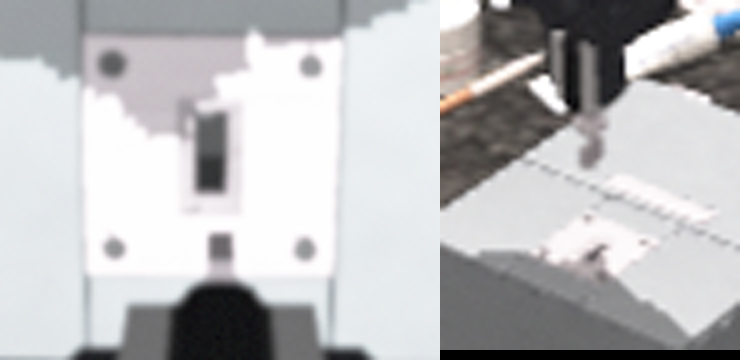

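The crop shows the slot and chamfer centred at wrist (282.8,218.9) and the key tip at about (285,238–249). I'll check the key's offset in the hand.

```bash
python3 - <<'E'
from h import *
np.set_printoptions(precision=4,suppress=True)
f=grab("wrist");o=r.observe();p=np.array(o["position"]);a=o["tcp_rot"][2];tx=np.array([np.cos(a),np.sin(a),0]);ty=np.array([np.sin(a)*-1*-1,-np.cos(a),0])
m=px2plane(f,282.75,218.9,.09);print(p,a,"mouth",m,"d tool x,y",(m-p)@tx,(m-p)@ty)
for dx,z in[(0,-.0363),(.0019,-.0363),(.0045,-.0343),(.0045,-.0323),(.007,-.0323),(.007,-.0223)]:print(dx,z,proj(f,p+tx*dx+[0,0,z]))
hd=r.regions_of("wrist","key_head")[0]["box"];print(hd)
for dx,z in[(.015,-.0003),(.015,.0337),(-.015,.0337),(0,.0337)]:print(dx,z,proj(f,p+tx*dx+[0,0,z]))
s,d=grab("scene"),grab("side")
print("box corners seen? scene proj mouth",proj(s,m),proj(d,m),"tip",proj(s,p+[0,0,-.0363]),proj(d,p+[0,0,-.0363]))
E
```

```text
[ 0.5235 -0.0198  0.1693] 3.0162606645983607 mouth [ 0.5223 -0.0213  0.09  ] d tool x,y 0.0010645832764303025 -0.0016674632289449172
0 -0.0363 [285.1957 244.7842]
0.0019 -0.0363 [285.1971 241.7245]
0.0045 -0.0343 [285.2021 238.8366]
0.0045 -0.0323 [285.2053 240.1918]
0.007 -0.0323 [285.2072 236.0328]
0.007 -0.0223 [285.2245 243.0512]
[271.9, 236.6, 295.4, 347.9]
0.015 -0.0003 [285.2783 245.6828]
0.015 0.0337 [285.383  283.0902]
-0.015 0.0337 [285.3382 351.6811]
0 0.0337 [285.3598 318.5987]
box corners seen? scene proj mouth [279.6534 224.0822] [308.6721 206.5619] tip [278.9795 208.2287] [308.9234 189.8541]
```

```bash
python3 -m creep '[[0.1,-0.16,1,0,0,0,0],[0,0,1.4,0,0,0,0],[0,0,1.4,0,0,0,0],[0,0,0.5,0,0,0,0],[0,0,0.5,0,0,0,0],[0,0,0,0,0,0,0]]' 80; python3 -c "
from h import *
o=r.observe();print(o['ft_force'],o['moment'],o['tcp_rot'])"
```

```text
time_s: 9.1
position: [0.5223, -0.0214, 0.1211]
tcp_rot: [-3.142, -0.0, 3.016]
ft_force: [0.4, 0.5, -0.9]
width: 0.0077
grip_force: 81.0
[ 0.41911012  0.48273905 -0.86761091] [ 0.02324789  0.02357248 -0.02194408] [-3.14158301e+00 -2.51603119e-04  3.01597116e+00]
```

```bash
python3 -m creep '[[0,0,0.3,0,0,0,0],[0,0,0.3,0,0,0,0],[0,0,0.2,0,0,0,0],[0,0,0,0,0,0,0]]'; python3 -m creep '[[0,0,0.3,0,0,0,0],[0,0,0.3,0,0,0,0],[0,0,0.2,0,0,0,0],[0,0,0,0,0,0,0]]'; python3 -c "
from h import *
o=r.observe();print(o['ft_force'],o['moment'],o['tcp_rot'])"
```

```text
time_s: 9.6
position: [0.5224, -0.0214, 0.1132]
tcp_rot: [3.142, 0.0, 3.016]
ft_force: [-0.7, 0.3, -1.1]
width: 0.008
grip_force: 81.1
time_s: 10.1
position: [0.5224, -0.0215, 0.1051]
tcp_rot: [-3.142, -0.0, 3.016]
ft_force: [-0.7, 0.3, -1.8]
width: 0.008
grip_force: 81.1
[-0.6732465   0.33364146 -1.77080991] [0.03081725 0.08622366 0.01619968] [-3.14158671e+00 -4.47949610e-05  3.01597144e+00]
```

```bash
python3 -m creep '[[0,0,0.1,0,0,0,0],[0,0,0.1,0,0,0,0],[0,0,0,0,0,0,0],[0,0,0,0,0,0,0]]'; python3 -c "
from h import *
o=r.observe();print(o['ft_force'],o['moment'],o['tcp_rot'])"
```

```text
time_s: 10.6
position: [0.5224, -0.0215, 0.1043]
tcp_rot: [3.142, 0.001, 3.016]
ft_force: [-2.5, 0.1, 6.7]
width: 0.008
grip_force: 82.7
[-2.49189598  0.12424998  6.68016366] [-0.01062828  0.42989171 -0.00351467] [3.14155323e+00 7.35442269e-04 3.01594490e+00]
```

```bash
python3 -m creep '[[0,0,0,0,0,10,0],[0,0,0,0,0,10,0],[0,0,0,0,0,10,0],[0,0,0,0,0,10,0],[0,0,0,0,0,10,0],[0,0,0,0,0,10,0],[0,0,0,0,0,10,0],[0,0,0,0,0,0,0]]'; python3 -c "
from h import *
o=r.observe();print(o['ft_force'],o['moment'],o['tcp_rot'])"
```

```text
time_s: 11.6
position: [0.5232, -0.0204, 0.1044]
tcp_rot: [3.139, -0.001, 1.795]
ft_force: [-0.2, 3.7, 5.6]
width: 0.0079
grip_force: 82.4
[-0.1500946   3.67426707  5.55394124] [ 0.95807368  0.07727728 -0.01095884] [ 3.13864775e+00 -1.34205467e-03  1.79513634e+00]
```

```bash
python3 -m creep '[[0,0,0,0,0,5,0],[0,0,0,0,0,4,0],[0,0,0,0,0,2,0],[0,0,0,0,0,0,0],[0,0,0,0,0,0,0]]'; python3 - <<'E'
from h import *
o=r.observe();print(o['ft_force'],o['moment'],o['tcp_rot'])
f=grab("side");g=grab("scene");cv2.imwrite("pics/s5.png",np.hstack([cv2.resize(x["frame"][150:290,220:360],None,fx=2.8,fy=2.8) for x in(f,g)]))
E
```

```text
time_s: 12.22
position: [0.5234, -0.0204, 0.1043]
tcp_rot: [3.139, -0.002, 1.605]
ft_force: [-0.5, 4.7, 5.3]
width: 0.0084
grip_force: 82.3
[-0.4939383   4.67591685  5.2869806 ] [0.92956404 0.03009377 0.08990279] [ 3.13850468e+00 -1.77593152e-03  1.60480571e+00]
```

View pics/s5.png

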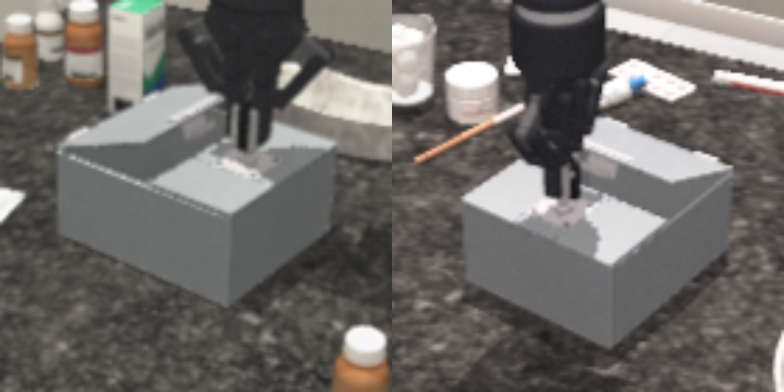

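The lid stands up in both views. I'll press a little more on the stop, then turn home with some overtravel.

```bash
python3 -m creep '[[0,0,0,0,0,3,0],[0,0,0,0,0,0,0],[0,0,0,0,0,0,0]]'; python3 -c "
from h import *
o=r.observe();print(o['ft_force'],o['moment'],o['tcp_rot'])";  python3 -m creep '[[0,0,0,0,0,-10,0],[0,0,0,0,0,-10,0],[0,0,0,0,0,-10,0],[0,0,0,0,0,-10,0],[0,0,0,0,0,-10,0],[0,0,0,0,0,-10,0],[0,0,0,0,0,-10,0],[0,0,0,0,0,-10,0]]'; python3 -c "
from h import *
o=r.observe();print(o['ft_force'],o['moment'],o['tcp_rot'])"
```

```text
time_s: 12.7
position: [0.5235, -0.0204, 0.1044]
tcp_rot: [3.138, -0.002, 1.553]
ft_force: [0.2, 5.2, 5.2]
width: 0.0078
grip_force: 82.3
[0.15917023 5.16638962 5.20814057] [ 0.94692354 -0.03066043  0.20989484] [ 3.13845615e+00 -1.84576797e-03  1.55290660e+00]
time_s: 13.7
position: [0.5223, -0.0212, 0.1043]
tcp_rot: [3.141, 0.0, 2.954]
ft_force: [-2.9, 1.3, 7.2]
width: 0.0083
grip_force: 82.6
[-2.88130482  1.290016    7.21933417] [ 0.36579198  0.42679654 -0.08459901] [3.14095638e+00 4.77982245e-04 2.95446435e+00]
```

```bash
python3 -m creep '[[0,0,0,0,0,-6,0],[0,0,0,0,0,-5,0],[0,0,0,0,0,-3,0],[0,0,0,0,0,0,0],[0,0,0,0,0,0,0]]'; python3 -c "
from h import *
o=r.observe();print(o['ft_force'],o['moment'],o['tcp_rot'])"
```

```text
time_s: 14.32
position: [0.5224, -0.0214, 0.1043]
tcp_rot: [3.141, 0.001, -3.09]
ft_force: [-3.2, 1.3, 7.4]
width: 0.0081
grip_force: 82.6
[-3.19759649  1.2780088   7.36472936] [ 0.34172299  0.48185285 -0.01906274] [ 3.14144062e+00  6.89246647e-04 -3.08999548e+00]
```

```bash
python3 -m creep '[[0,0,0,0,0,5,0],[0,0,0,0,0,5,0],[0,0,0,0,0,0,0],[0,0,-0.3,0,0,0,0],[0,0,-0.3,0,0,0,0],[0,0,-0.3,0,0,0,0],[0,0,0,0,0,0,0]]'; python3 -c "
from h import *
o=r.observe();print(o['ft_force'],o['moment'],o['tcp_rot'])"
```

```text
time_s: 15.2
position: [0.5223, -0.0216, 0.1124]
tcp_rot: [-3.141, 0.0, 3.016]
ft_force: [-0.3, -0.0, -0.9]
width: 0.0077
grip_force: 81.4
[-0.2798628 -0.0376627 -0.8795167] [-0.03475727  0.01656695 -0.01533433] [-3.14146468e+00  9.13408334e-05  3.01631230e+00]
```

```bash
python3 -m creep '[[0,0,-1,0,0,0,0],[0,0,-2,0,0,0,0],[0,0,-3,0,0,0,0],[0,0,-3,0,0,0,0],[0,0,-1,0,0,0,0]]'; python3 - <<'E'
from h import *
np.set_printoptions(precision=4,suppress=True)
F={}
for c in["scene","wrist","side"]:
  F[c]=f=grab(c);cv2.imwrite(f"pics/{c}6.png",f["frame"])
  for n in["dish","key_stand"]:
   for d in r.regions_of(c,n)[:2]:
    m=d["mask"];k=max(cv2.findContours(m.astype(np.uint8),0,1)[0],key=len)[:,0]
    q=np.array([px2plane(f,*p,.048)[:2] for p in k]).astype(np.float32)
    print(c,n,round(d["conf"],2),d["box"],cv2.minAreaRect(q),q.min(0),q.max(0))
a=F["scene"]["frame"][170:340,220:430];cv2.imwrite("pics/d6.png",np.hstack([cv2.resize(a,(400,324)),cv2.resize(F["wrist"]["frame"],(400,324))]))
E
```

```text
time_s: 15.82
position: [0.5234, -0.0215, 0.2146]
tcp_rot: [3.141, 0.004, 3.016]
ft_force: [-0.4, 0.3, -1.2]
width: 0.0078
grip_force: 81.3
scene dish 0.81 [357.3, 243.3, 416.3, 322.2] ((0.5045180916786194, -0.2880951762199402), (0.2694355547428131, 0.10710260272026062), 6.881860733032227) [ 0.3735 -0.352 ] [ 0.6414 -0.2321]
scene dish 0.43 [271.2, 189.5, 338.6, 215.1] ((0.6851693391799927, 0.010900884866714478), (0.19819828867912292, 0.08967876434326172), 83.53610229492188) [ 0.6399 -0.0907] [0.7366 0.1095]
scene key_stand 0.7 [357.5, 244.4, 417.6, 322.5] ((0.5048935413360596, -0.28834444284439087), (0.27338576316833496, 0.10759799182415009), 6.38661003112793) [ 0.3722 -0.3522] [ 0.6436 -0.2312]
wrist dish 0.86 [1.0, 113.5, 95.7, 327.7] ((0.5381138920783997, -0.25832679867744446), (0.09031624346971512, 0.21703986823558807), 68.62468719482422) [ 0.421  -0.3297] [ 0.6378 -0.2116]
side dish 0.86 [314.0, 171.6, 395.9, 208.5] ((0.5101069211959839, -0.24157488346099854), (0.2336878627538681, 0.18187926709651947), 7.94748067855835) [ 0.391  -0.3418] [ 0.6347 -0.1552]
side key_stand 0.83 [210.7, 300.9, 263.1, 335.9] ((0.4760315418243408, 0.34000512957572937), (0.07043018937110901, 0.0730370581150055), 79.09463500976562) [0.4385 0.3002] [0.5122 0.3801]
```

View pics/d6.png

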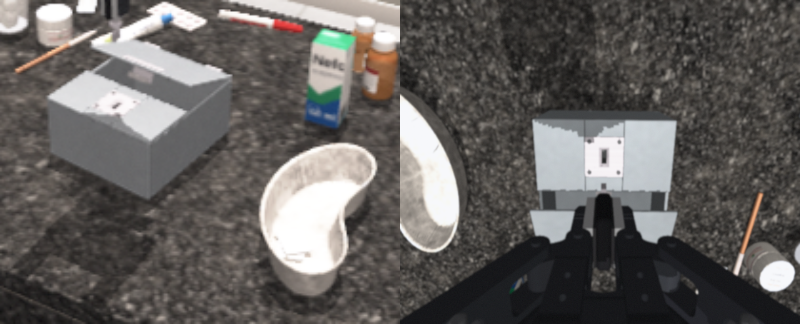

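The dish rim spans x≈0.395–0.637 and y≈-0.342 to -0.232, with the inward curve at -y. The lid is ajar. Next I move over the dish and tilt 30°.

```bash
python3 -m creep '[[-0.4,-3.5,0,0,0,0,0],[-0.4,-4.5,0,0,0,0,0],[-0.4,-4.5,0,0,0,0,0],[-0.4,-4.5,0,0,0,0,0],[-0.4,-4.5,0,0,0,0,0],[-0.5,-4.2,0,0,0,0,0],[0,0,0,0,0,0,0]]'; python3 -m creep '[[0,0,0,0,-10,0,0],[0,0,0,0,-10,0,0],[0,0,0,0,-10,0,0],[0,0,0,0,0,0,0]]'; python3 - <<'E'
from h import *
from scipy.spatial.transform import Rotation as T
o=r.observe();p=np.array(o["position"]);R=T.from_euler("xyz",o["tcp_rot"]).as_matrix()
print(p,np.round(R,3),"tool cm:",R.T@(np.array([.517,-.278,.046])-p)*100)
f=grab("scene");cv2.imwrite("pics/d7.png",f["frame"])
E
```

```text
time_s: 17.15
position: [0.5146, -0.2821, 0.2115]
tcp_rot: [-3.141, -0.001, 3.012]
ft_force: [-1.1, 0.8, -1.1]
width: 0.0076
grip_force: 81.3
time_s: 17.65
position: [0.5112, -0.277, 0.2098]
tcp_rot: [3.136, 0.517, 3.012]
ft_force: [-0.3, -0.7, -0.8]
width: 0.008
grip_force: 81.3
[ 0.51122669 -0.27696566  0.20980033] [[-0.862  0.127  0.491]
 [ 0.112  0.992 -0.059]
 [-0.494  0.005 -0.869]] tool cm: [ 7.58720669 -0.10484841 14.52834483]
```

```bash
python3 -m creep '[[1.1,0,2.1,0,0,0,0],[1.6,0,3.1,0,0,0,0],[1.6,0,3.1,0,0,0,0],[1.2,-0.1,2.3,0,0,0,0],[0,0,0,0,0,0,0]]'; python3 - <<'E'
from h import *
f=grab("scene");g=grab("side");cv2.imwrite("pics/d8.png",np.hstack([cv2.resize(x,(400,400)) for x in(f["frame"][200:340,320:460],g["frame"][120:240,290:410])]));print(r.observe()["position"])
E
```

```text
time_s: 18.32
position: [0.5308, -0.2744, 0.1043]
tcp_rot: [-3.13, 0.494, 3.008]
ft_force: [-0.8, -0.9, -0.4]
width: 0.0082
grip_force: 81.3
[ 0.53060903 -0.27530818  0.10610079]
```

View pics/d8.png

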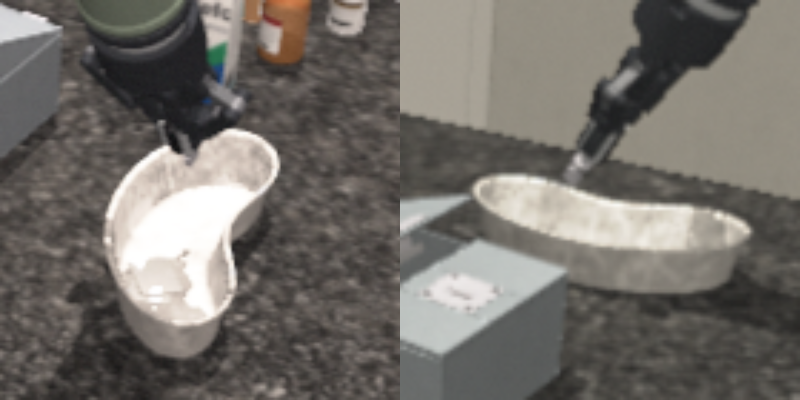

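The scene view shows the key tip over the far half of the dish, still above the rim. I'll shift about 2 cm back and go lower.

```bash
python3 -m creep '[[1.6,-0.3,0.7,0,0,0,0],[1.2,-0.2,1.2,0,0,0,0],[1.2,-0.1,1.3,0,0,0,0],[0.6,0,1.0,0,0,0,0],[0,0,0,0,0,0,0],[0,0,0,0,0,0,0]]'; python3 -c "
from h import *
o=r.observe();print(o['position'],o['ft_force'])"
```

```text
time_s: 19.18
position: [0.5184, -0.2716, 0.0632]
tcp_rot: [-3.11, 0.456, 2.994]
ft_force: [0.5, 1.1, -0.2]
width: 0.0081
grip_force: 81.3
[ 0.51839635 -0.27159155  0.06324955] [ 0.46303747  1.09823358 -0.23371733]
```

```bash
python3 -c "
from h import *
o=r.observe();print(np.round(o['joints'],3))"; python3 -m creep '[[0,0,0,0,7,0,0],[0,0,0,0,7,0,0],[0,0,0,0,0,0,0]]';  python3 -c "
from h import *
from scipy.spatial.transform import Rotation as T
o=r.observe();p=np.array(o['position']);R=T.from_euler('xyz',o['tcp_rot']).as_matrix()
print(p,np.round(o['joints'],3),'tool cm:',R.T@(np.array([.505,-.276,.046])-p)*100)"
```

```text
[-0.589  0.368  2.108  0.606  0.284 -2.557]
time_s: 19.55
position: [0.5227, -0.2694, 0.0643]
tcp_rot: [-3.12, 0.254, 2.993]
ft_force: [-1.3, 0.6, -0.5]
width: 0.0079
grip_force: 81.3
[ 0.52273318 -0.26941158  0.06430404] [-0.536  0.404  1.95   0.144  0.549 -2.07 ] tool cm: [ 2.06255626 -0.88479495  1.3755393 ]
```

```bash
python3 -m creep '[[1.0,-0.4,0.5,0,0,0,0],[1.0,-0.4,0.6,0,0,0,0],[0,0,0.3,0,0,0,0],[0,0,0,0,0,0,0]]';  python3 -c "
from h import *
o=r.observe();print(o['position'],o['ft_force'],np.round(o['joints'],3))"
```

```text
time_s: 20.05
position: [0.5024, -0.2743, 0.0441]
tcp_rot: [-3.123, 0.248, 2.99]
ft_force: [0.1, 0.0, -0.2]
width: 0.0081
grip_force: 81.3
[ 0.50241649 -0.27434097  0.04411577] [ 0.06332323  0.01708736 -0.21427076] [-0.565  0.417  2.     0.171  0.496 -2.123]
```

Release with a small opening, then retract along the tool axis.

```bash
python3 -m creep '[[0,0,0,0,0,0,0.3],[0,0,0,0,0,0,0.3],[0,0,0,0,0,0,0.3],[0,0,0,0,0,0,0.3]]'; python3 -m creep '[[0,0,-1,0,0,0,0.3],[0,0,-2.5,0,0,0,0.3],[0,0,-3,0,0,0,0.3],[0,0,-4,0,0,0,0.3],[0,0,-4,0,0,0,0.3],[0,0,0,0,0,0,0.3]]'; python3 - <<'E'
from h import *
f=grab("scene");g=grab("side");cv2.imwrite("pics/d9.png",np.hstack([cv2.resize(f["frame"][180:340,230:430],(500,400)),cv2.resize(g["frame"][130:250,290:380],(300,400))]))
for c in["scene","side","wrist"]:
  grab(c)
  for d in r.regions_of(c,"key_head")[:1]:print(c,d["conf"],d["box"])
d=r.regions_of("scene","dish")[0];print(d["box"])
E
```

```text
time_s: 20.55
position: [0.503, -0.2743, 0.0447]
tcp_rot: [-3.122, 0.249, 2.991]
ft_force: [1.0, -0.5, 0.0]
width: 0.0251
grip_force: 0.0
time_s: 21.3
position: [0.4692, -0.2671, 0.1893]
tcp_rot: [-3.119, 0.256, 2.991]
ft_force: [0.6, -0.0, 0.7]
width: 0.0255
grip_force: 0.0
scene 0.5 [359.0, 286.7, 380.6, 307.9]
side 0.46 [371.7, 199.8, 373.0, 210.1]
wrist 0.68 [277.9, 108.9, 295.9, 185.4]Traceback (most recent call last):
  File "<stdin>", line 6, in <module>
IndexError: list index out of range
```

View pics/d9.png

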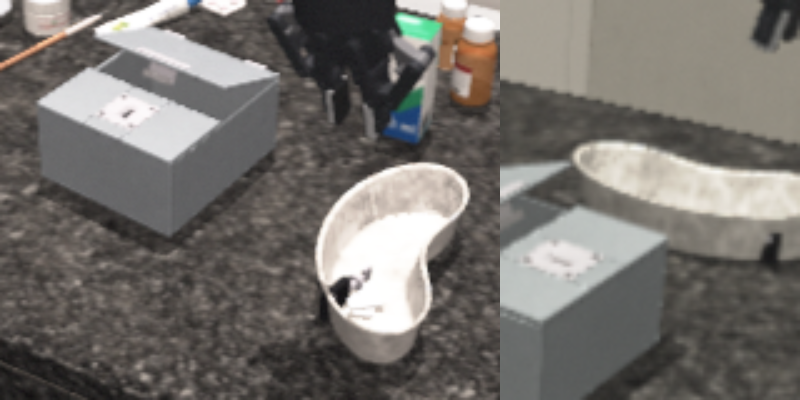

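The views show the key lying in the dish at about scene (368,296), but something dark also shows at the dish's outer wall, at scene (359,302) and side (372,204). I'll check the key's position numerically.

```bash
python3 - <<'E'
from h import *
np.set_printoptions(precision=4,suppress=True)
s,d,w=grab("scene"),grab("side"),grab("wrist");cv2.imwrite("pics/w10.png",w["frame"])
print("dark outside",tri([s,d],[(358.8,302),(372,204)]))
for c,f in zip(["wrist","scene"],[w,s]):
  g=cv2.cvtColor(f["frame"],6)
  for x in r.regions_of(c,"key_head")[:2]:
    m=x["mask"];ys,xs=np.nonzero(m)
    print(c,x["conf"],x["box"],cv2.minAreaRect(np.array([px2plane(f,a,b,.012)[:2] for a,b in zip(xs,ys)]).astype(np.float32)*1000))
    k=m&(g<50);ys,xs=np.nonzero(k);q=np.array([px2plane(f,a,b,.02)[:2] for a,b in zip(xs,ys)]);print(" dark",len(q),q.mean(0),q.min(0),q.max(0))
for x in r.regions_of("wrist","dish")[:2]:
  k=max(cv2.findContours(x["mask"].astype(np.uint8),0,1)[0],key=len)[:,0]
  q=np.array([px2plane(w,*p,.048)[:2] for p in k]);print("dish",x["conf"],x["box"],q.min(0),q.max(0))
# thumbnail of brightness, wrist, around key
g=cv2.cvtColor(w["frame"],6)[85:200:5,230:350:5];print(g)
E
```

```text
dark outside [ 0.4434 -0.2612  0.0156]
wrist 0.89 [275.9, 107.3, 294.1, 182.5] ((471.3462219238281, -271.08740234375), (15.214886665344238, 73.8293228149414), 77.9885482788086)
 dark 236 [ 0.4538 -0.2649] [ 0.4336 -0.2717] [ 0.4732 -0.2568]
scene 0.49 [356.1, 286.4, 377.4, 309.0] ((474.3696594238281, -266.6971435546875), (21.309309005737305, 84.10649871826172), 82.96256256103516)
 dark 72 [ 0.4517 -0.2671] [ 0.4236 -0.2755] [ 0.4777 -0.2577]
dish 0.7 [469.0, 283.3, 560.0, 333.9] [ 0.6349 -0.0957] [0.7176 0.004 ]
[[130  89  42  28  28  24  33  24  42  77  50  39  69  59  71  78  81  73
   77  80  75  63  93  69]
 [128 145 167 226  84  39  26  44  59  71  49  41  65  60  71  61  79  75
   98 101 112 103  80  61]
 [246 208 148 222 242 228  77  44  49  49  42  62  74  39  61  62  83  79
   88  80  98  98  74  70]
 [245 245 242 243 245 221 235 198  49  35  49  59  51  54  53  68 105  82
   56  67  83  66  73  71]
 [246 245 239 245 245 245 238 214 237  69  46  38  34  29  42  77  90  67
   60  54 100  81  63  68]
 [246 246 242 246 245 246 243 234 217 157 111  30  21  36 109 100  70  66
   
[... 1041 characters left out ...]
31 245 246 246 246 245 246 245 236 196 202 176 246 246 244 239 153
  241  91 109  87  86  71]
 [177 195 234 245 246 246 245 245 246 246 188 218 245 245 243 244 244 188
  167 231  62  74  82  77]
 [171 202 189 233 245 246 245 246 246 246 166 221 246 244 245 246 245 220
  141 238  93  65  70  64]
 [186 190 173 175 240 246 246 246 246 246 233 242 246 245 246 246 242 232
  151 182 197  91  78  64]
 [160 154 165 183 203 238 245 245 246 245 238 245 245 244 245 244 239 229
  157 141 242  61  54  68]
 [144 157 167 175 173 211 246 245 243 245 246 246 246 246 246 245 244 231
  174 142 238 105  59  52]
 [156 155 176 175 171 187 231 243 240 242 241 246 245 246 244 244 244 240
  215 143 186 177  52  49]]
```

The head is at about (0.454,-0.265), which in the dish frame is about 0.06 m in y and 0.02 m in x. It lies low, inside the outline. The hand is clear and the lid is ajar.

```bash
python3 -c "
from h import *
grab('scene');d=r.regions_of('scene','dish')+r.regions_of('scene','key_stand');print([(x['conf'],x['box']) for x in d][:3]);print(r.observe()['time_s'],r.job_done())"
```

```text
[(0.76, [356.8, 242.4, 415.7, 324.0]), (0.97, [156.4, 207.7, 189.7, 229.8])]
the job is handed in; nothing more can be done
22.2 None
```

I handed the job in at 22.2 s with no verdict returned: the key opened the lid, turned back home, came out freely and lies in the unmoved dish with the lid ajar, though a corner of its head seems to show through the dish wall in the images.

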